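Slide a hob's control dial into its pocket by feel

ROBOT

A 6-joint arm with a two-finger parallel gripper is mounted at the origin on a cart in front of the work surface, level with it; the furniture and walls round the work are solid. World frame = base frame: x ahead of the robot, y to its left, z up, the work surface at z = 0. Lengths are in mm, angles in rad, forces in N, time in s.
With the tool pointing down it reaches from about 375 to 925 mm from the base axis. Payload 5.7 kg.
Tool frame: the origin (TCP) lies between the finger pads; the fingertips stand ctrl.tips_ahead ahead of it and the grasp point (between the pads) is the TCP (ctrl.tips_ahead is the distance from the TCP to the fingertips, in mm); z points along the fingers, y is the line along which they close (so a half turn about z gives the same grasp; the last joint's range is limited). The gripper opens to 88 mm and grips with 3 to 60 N. Pads are 20 mm wide; open, the fingers measure 115 mm over their backs; the gripper's body (75 mm by 178 mm) begins 61 mm behind the grasp point.
Start: joints at [1.207, 0.359, 1.51, -0, 1.272, -0.115], TCP at [147.739, 581.496, 241.623] pointing down, gripper open.
Joint ranges: [-2.97, 2.97], [-1.01, 2.36], [0.21, 2.38], [-0.96, 4.11], [0.2, 2.71], [-2.98, 2.98]. Speed limits (rad/s): [2.39, 2.39, 3.14, 3.14, 3.14, 3.14].

INTERFACE

Orientations are given as a 3x3 rotation matrix whose columns are the frame's x, y, z axes.
In Python, from bench import readout, vision, job, ctrl gives the robot as it stands.
- The arm moves only by the tool carry_out, never from a script. Its argument "series" is text: rows parted by semicolons, each of 7 numbers parted by spaces: the turn, a rotation vector about the tool's x, y, z in degrees, then the shift along the tool's x, y, z in m, then the opening, from -1 (shut) to 1 (fully open). A call has exactly 8 rows; each row is the pose to reach, as a shift and turn from the pose commanded when the call began, along the tool's axes at that moment; what a row does not reach only later rows make up. A row lasts 1/10 s, in which the tool goes at most 50 mm and 8.59 degrees, less where a joint would pass 70% of its speed; a pose out of reach is approached as far as the arm can. A call with a gripper value outside its range is refused whole. The fingers move at their own pace and stop on an object; "squeeze" is the grip in N (left out, the last holds). Time passes only in rows, so rows that repeat a pose let the fingers close, or fill a call up. It gives the time, the measured TCP pose, the force, the opening and the grip force at its end, in the units of the state.
- readout.sense(): the state, without advancing time (a new reading comes with each control period).
- vision.grab_frame(name): name is "scene" or "top" or "wrist"; returns a dict with "frame" (384x512x3 uint8, red, green, blue), "depth" (384x512 float32, mm along the optical axis (not along the pixel's ray), 0 where there is no reading), "camera_matrix" (3x3 intrinsics, pixels), "dist" ([k1, k2, p1, p2, k3] as OpenCV has them; the pictures are not rectified), "R" (3x3) and "t" (3): a world point X has camera coordinates R X + t. Camera axes: x right, y down, z forward; pixel columns grow to the right and rows downward; lengths in mm; the calibration is good to about 2 mm. A picture is of the moment at which its call begins.
- job.close_job(): hands the job in; it is judged then, once.
The state is a dict: "t": time; "joint_pos": joint angles; "qd": joint speeds; "effort": joint torques, N m; "tcp_pos": TCP position; "tool_rot": TCP orientation; "contact_force": force on the tool from outside, world axes, zero at the start; "moment": the same for the moment, N m; "grip_width": opening from 0.0 (shut) to 1.0 (fully open); "finger_force": force on a finger pad.
Only numpy, scipy, OpenCV 4.12 (cv2) and the standard library are available. Lean on these libraries where they do the work, as an engineer would, in place of code of your own. Each camera call takes 0.05 s, during which the arm holds its last target. There are 200 camera calls.

TASK

The round control dial of the portable hob has come out of its place and lies at the left end of the metal strip along the hob's front. Slide it along the strip, never lifting it off and never pressing or pushing hard, until it drops into its shallow round pocket; let it finish seated flat there with its raised pointer aimed straight at the back of the hob, and let go. Leave the other things on and around the hob where they are.

Things in the scene. Friction and masses are not known exactly. Their poses are not given: they have to be found in the camera images.
- hob: Portable hob, a low grey box with a black top, 260 mm deep (x), 310 mm wide (y), 48 mm high, fixed to the worktop. Origin at the centre of its underside; +x to its back, +y to its left end, +z up. Top plate at z = 48 mm. Along its front, in a channel, lies a flat aluminium strip.
- strip_mid (a point): Middle of the channel, on the strip's surface, at x = -75, y = 0, z = 46 mm in the hob's frame (same axes). The open channel is 66 mm wide (x), 180 mm long (y) and 2 mm deep; hand forces do not move the strip.
- pocket_span (a point): Not the pocket itself: middle of the stretch, at y = -30 mm from strip_mid, on the strip's surface. The strip has one round pocket, 51 mm in diameter, 4 mm deep, edge chamfered 1 mm. Its centre lies on the channel's centre line, anywhere within 30 mm of this point to either side along y; it differs each time and is not measured.
- dial_center (a point): Centre of the loose steel dial, on its axis, 11 mm above its underside; z up its axis, x along its pointer. A flat disc 48 mm in diameter, 6 mm thick, carries a round grip 36 mm in diameter and 16 mm high; 0.12 to 0.2 kg. Starts flat on the strip, 52 to 64 mm to the +y side of strip_mid. Its centre is 57 mm above the hob's origin on the strip, 53 mm when seated in the pocket.
- dial_pointer (a point): Outer end of the raised light-metal pointer ridge (17 x 4 x 1.5 mm) on the dial's top face, 17 mm from its axis. It starts turned 0.7 to 1.3 rad counter-clockwise (from above) from the hob's +x, and is to be aimed along the hob's +x.
- bottle_cap: Bystander: a bottle cap, 28 mm across, 12 mm high, lying on the hob's black plate. Origin under its centre.
- teaspoon: Bystander: a teaspoon, 123 mm long, lying on the hob's black plate. Origin under its middle.
- garlic: Bystander: a garlic bulb, 56 mm, on the worktop to the right of the hob. Origin under its centre.
- matchbox: Bystander: a matchbox 54 x 62 x 16 mm, on the worktop to the left of the hob. Origin under its centre.
- salt_shaker: Bystander: a salt shaker, 67 mm across, 136 mm high, on the worktop to the left of the hob. Origin under its centre.
- dial: The same dial; origin at the centre of its underside.
There are look-alikes about, which are no part of the job. What is meant by the dial is not red, and is the smaller of those in its own colour.

How it is judged:
By the outcome, as a careful person would: the job done as asked, in the order asked, and still so for the second after the job is handed in, with the robot touching nothing.
It also fails if it takes over 72 s, if anything falls off the work surface, if the arm or the gripper's body presses on something with over 40 N, if the wrist force passes 120 N, or if a joint passes its speed limit or range.

## Working session

There is one attempt and no reset: what is moved stays moved. The work goes in short steps, Python scripts to look and compute and a tool call to move; the robot and the scene stay as the last step left them, time stands still between calls to the robot, and variables do not carry over. Pictures are saved under pics/ and viewed, at most 10 in all, crops included, and the job is handed in when it is done.

Besides the shell and the picture viewer there is one more tool, called after "Request:" as name(argument=value, ...) on one line, values as JSON. carry_out: Moves the arm, as the interface text tells. Its arguments: {"type":"object","properties":{"series":{"type":"string"},"squeeze":{"type":"number"}},"required":["series"]}

```bash
ls; mkdir -p pics
python3 - <<'E'
from bench import readout, vision, job, ctrl
import cv2,numpy as np
s=readout.sense();print(s['t'],s['tcp_pos'],s['tool_rot'],s['grip_width'],ctrl.tips_ahead)
ims=[]
for n in ("scene","top"):
    f=vision.grab_frame(n);np.savez(f'pics/{n}0.npz',**f);ims.append(f['frame'][:,:,::-1])
    print(n,f['camera_matrix'],f['dist'],f['R'],f['t'])
cv2.imwrite('pics/top0.png',ims[1]);cv2.imwrite('pics/scene0.png',ims[0])
E
```

```text
pics
0.0 [147.49725904 580.9035585  240.79899246] [[-9.69217851e-01  2.46203785e-01 -6.72902546e-04]
 [ 2.46204600e-01  9.69216344e-01 -1.72456431e-03]
 [ 2.27593883e-04 -1.83715022e-03 -9.99998287e-01]] 0.9974490889151439 19.0
scene [[432.14306253   0.         252.20077798]
 [  0.         432.14306253 192.09095192]
 [  0.           0.           1.        ]] [0.05098166 0.         0.         0.         0.        ] [[ 0.66632396 -0.74557414 -0.01147068]
 [-0.5854462  -0.51356569 -0.6272982 ]
 [ 0.46180637  0.42469928 -0.77869467]] [-159.22511749  484.38678063  787.77671607]
top [[354.52290754   0.         258.02869341]
 [  0.         354.52290754 187.97732362]
 [  0.           0.           1.        ]] [-0.00823665  0.          0.          0.          0.        ] [[-0.02556606 -0.99967093  0.00209749]
 [-0.99506838  0.02524708 -0.09592444]
 [ 0.09583992 -0.00453956 -0.99538641]] [ 270.55722168  518.44397264 1063.88418592]
```

View pics/top0.png

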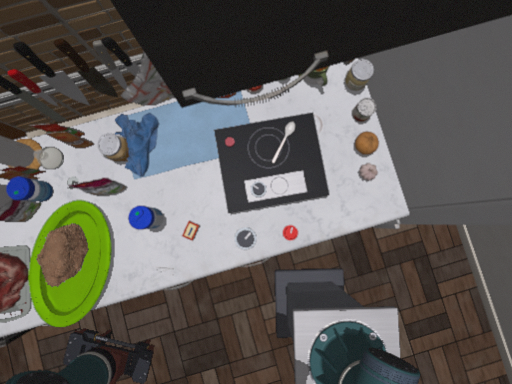

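View pics/scene0.png

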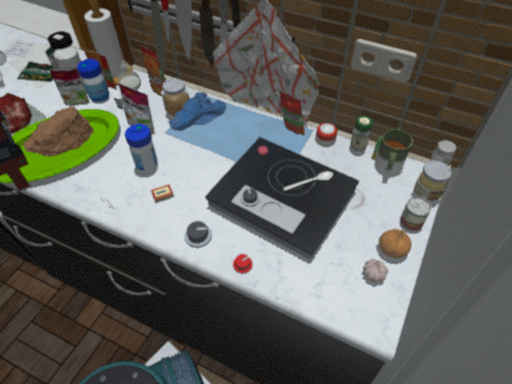

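Candidates in the top picture: the dial on the strip (258,188), a larger grey look-alike on the worktop (246,238), and a red one (290,232). The one I want is on the strip: it is grey and the smaller of the two greys. I'll measure it and check a crop.

```bash
cat > h.py <<'E'
import numpy as np,cv2
def ray(f,px,z):
    px=np.array(px,float).reshape(-1,1,2)
    u=cv2.undistortPoints(px,f['camera_matrix'],f['dist'])[:,0]
    d=np.c_[u,np.ones(len(u))]@f['R']; c=-f['R'].T@f['t']
    return c+d*((z-c[2])/d[:,2])[:,None]
def proj(f,X):
    return cv2.projectPoints(np.array(X,float).reshape(-1,1,3),cv2.Rodrigues(np.array(f['R']))[0],f['t'],f['camera_matrix'],f['dist'])[0][:,0]
def big(m):
    c=max(cv2.findContours(m.astype(np.uint8),cv2.RETR_EXTERNAL,cv2.CHAIN_APPROX_NONE)[0],key=cv2.contourArea);return c[:,0].astype(float)
E
python3 - <<'E'
from h import *
f=dict(np.load('pics/top0.npz'));im=f['frame'];g=im.max(2)
roi=np.zeros(g.shape,bool);roi[100:225,205:340]=1
m=cv2.morphologyEx(((g<75)&roi).astype(np.uint8),cv2.MORPH_OPEN,np.ones((3,3)))
P=ray(f,big(m),48)[:,:2].astype(np.float32)
r=cv2.minAreaRect(P);print('hob',r)
m=((g>125)&roi);m[:165]=0;m[210:]=0;m[:,:238]=0;m[:,312:]=0
P=ray(f,big(m),46)[:,:2].astype(np.float32)
print('strip',cv2.minAreaRect(P))
print('dial approx',ray(f,[258,188],64),'pocket',ray(f,[280,185],46))
big_=cv2.resize(im[160:250,225:315],None,fx=6,fy=6,interpolation=cv2.INTER_CUBIC)
cv2.imwrite('pics/crop1.png',big_[:,:,::-1])
E
```

```text
hob ((600.929443359375, 216.647705078125), (256.9035339355469, 303.8426818847656), 8.749894142150879)
strip ((528.2359619140625, 205.623779296875), (67.10346221923828, 182.12290954589844), 8.632100105285645)
dial approx [[521.31058065 257.53324849  64.        ]] pocket [[530.43859909 190.96050725  46.        ]]
```

View pics/crop1.png

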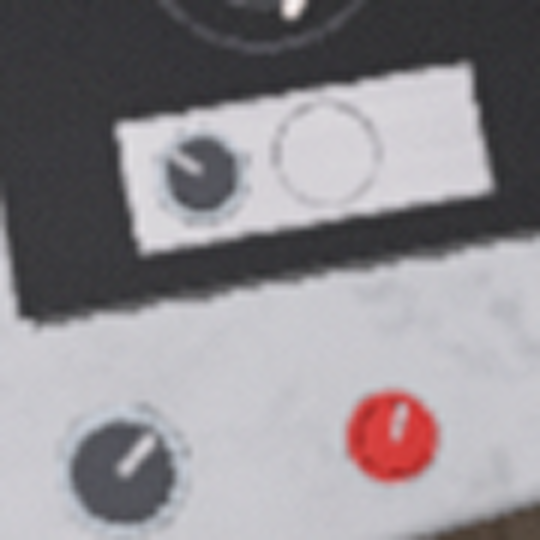

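The crop confirms it: the grey dial at crop (203,174) sits at the strip's left end with its pointer up-left, and a faint pocket ring shows at (328,153). The larger grey and red ones lie off the hob. I'll move above the dial now.

Request:
carry_out(series="0 0 0 -0.04 -0.02 0 1; 0 0 0 -0.085 -0.042 0 1; 0 0 0 -0.13 -0.065 0 1; 0 0 0 -0.175 -0.087 0 1; 0 0 0 -0.22 -0.11 0 1; 0 0 0 -0.265 -0.132 0 1; 0 0 0 -0.3 -0.15 0 1; 0 0 0 -0.32 -0.16 0 1")

```text
t: 0.9
tcp_pos: [420.6, 345.2, 241.4]
tool_rot: [[-0.969, 0.249, 0.0], [0.249, 0.969, -0.001], [-0.0, -0.001, -1.0]]
contact_force: [-0.0, 0.7, 0.2]
grip_width: 0.995
finger_force: 0.0
```

Request:
carry_out(series="0 0 0 -0.03 -0.015 0 1; 0 0 0 -0.06 -0.03 0.01 1; 0 0 0 -0.09 -0.045 0.02 1; 0 0 0 -0.11 -0.055 0.03 1; 0 0 0 -0.122 -0.061 0.04 1; 0 0 0 -0.122 -0.061 0.04 1; 0 0 0 -0.122 -0.061 0.04 1; 0 0 0 -0.122 -0.061 0.04 1")

```text
t: 1.7
tcp_pos: [520.9, 259.3, 202.0]
tool_rot: [[-0.969, 0.245, -0.0], [0.245, 0.969, 0.0], [0.0, 0.0, -1.0]]
contact_force: [-0.3, 0.9, 0.2]
grip_width: 0.996
finger_force: 0.0
```

Run:
```python
from bench import readout, vision
from h import *
s=readout.sense();print(s['t'],s['tcp_pos'],s['joint_pos'],s['contact_force'])
f=vision.grab_frame('wrist');np.savez('pics/w1.npz',**f);cv2.imwrite('pics/w1.png',f['frame'][:,:,::-1])
print(proj(f,[[521,257.5,68],[530.4,191,46]]),-f['R'].T@f['t'],f['R'])
```

```text
1.7 [520.94976071 259.33250636 202.00530004] [ 3.43021383e-01  3.71282215e-01  1.59787688e+00  3.33562401e-04
  1.17247502e+00 -9.80106553e-01] [-0.25001088  0.87782696  0.15108831]
[[252.18248607 192.39633305]
 [196.39099702 209.76675823]] [453.74423539 278.03250652 345.08654281] [[ 2.45227402e-01  9.69465545e-01 -2.79068661e-04]
 [ 9.36166339e-01 -2.36729514e-01  2.59907145e-01]
 [ 2.51904958e-01 -6.39976085e-02 -9.65633574e-01]]
```

View pics/w1.png

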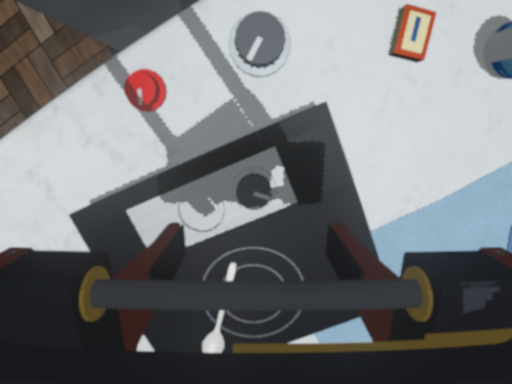

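The wrist view shows the dial at (254,190), the pocket ring at (202,210) and the strip between them, with arm shadows across it. I'll measure the dial, pointer and pocket more finely, using depth as well.

```bash
cat > meas.py <<'E'
from h import *
def world(f):
    h,w=f['depth'].shape
    v,u=np.mgrid[:h,:w];px=np.stack([u,v],-1).reshape(-1,1,2).astype(float)
    n=cv2.undistortPoints(px,f['camera_matrix'],f['dist'])[:,0]
    d=f['depth'].reshape(-1,1);X=(np.c_[n,np.ones(len(n))]*d-f['t'])@f['R'];X[d[:,0]==0]=np.nan
    return X.reshape(h,w,3)
yaw=np.deg2rad(8.68);M=np.array([528.2,205.6])
ex=np.array([np.cos(yaw),np.sin(yaw)]);ey=np.array([-ex[1],ex[0]])
def local(X): d=X[...,:2]-M; return np.stack([d@ex,d@ey],-1)
E
python3 - <<'E'
from meas import *
f=dict(np.load('pics/w1.npz'));W=world(f);L=local(W);z=W[...,2]
near=(abs(L[...,0])<31)&(abs(L[...,1])<88)
print('strip z',np.nanmedian(z[near]))
def circ(m):
    return L[m].mean(0),L[m].min(0),L[m].max(0),m.sum()
zs=np.nanmedian(z[near])
print('grip',circ(near&(z>zs+18)));print('disc',circ(near&(z>zs+4)&(z<zs+10)));print('pocket',circ(near&(z<zs-2.2)))
ys=L[near][:,1]
for a in range(-85,90,10):
    k=near&(abs(L[...,1]-a)<5)&(abs(L[...,0])<12);print(a,np.round(np.nanmedian(z[k]),1),end='; ')
c=cv2.resize(f['frame'][140:250,120:310],None,fx=4,fy=4,interpolation=cv2.INTER_CUBIC)
cv2.imwrite('pics/crop2.png',cv2.convertScaleAbs(c[:,:,::-1],alpha=1.5,beta=10))
E
```

```text
strip z 279.8233581909776
grip (array([-19.83679775,  61.10790375]), array([-30.99557412,  31.47398802]), array([-7.04616921, 87.99355469]), np.int64(7346))
disc (array([-17.73885754,  51.56217057]), array([-30.98932356,  10.02810453]), array([-3.47316217, 87.97929798]), np.int64(630))
pocket (array([-9.56265624, 13.84813742]), array([-30.9923986 , -87.96804629]), array([30.99165251, 87.97805047]), np.int64(12443))
-85 46.2; -75 46.2; -65 46.1; -55 46.1; -45 46.1; -35 43.2; -25 42.0; -15 42.0; -5 42.0; 5 42.9; 15 216.2; 25 46.2; 35 52.7; 45 68.0; 55 68.0; 65 68.0; 75 290.0; 85 298.0;
```

View pics/crop2.png

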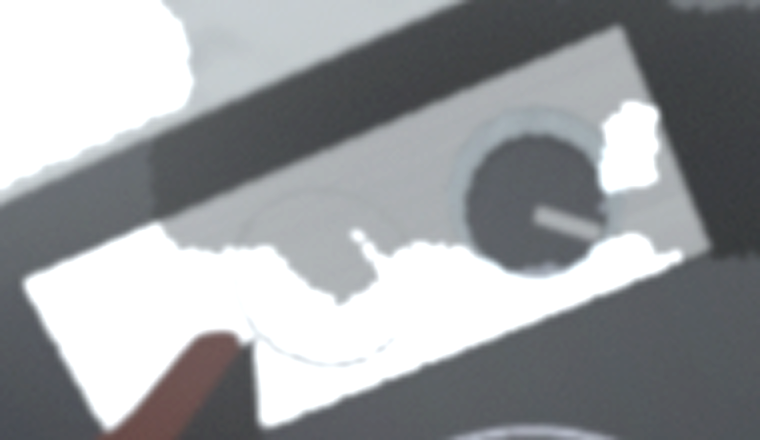

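The crop shows the dial's grip at (535,205), its pointer running from (538,213) to (600,235), and the pocket ring around (320,275). I'll filter out the gripper's depth and compute.

```bash
cat >> meas.py <<'E'
def report(f):
    W=world(f);L=local(W);z=W[...,2]
    strip=(abs(L[...,0])<31)&(abs(L[...,1])<88)
    mid=lambda m:(np.nanpercentile(L[m],1,0)+np.nanpercentile(L[m],99,0))/2
    g=strip&(z>65)&(z<71.5) if False else strip&(z>60)&(z<72)
    if g.sum()>50:
        c,r=cv2.minEnclosingCircle(L[g].astype(np.float32));print('grip',c,r,'z',np.nanmedian(z[g]))
    p=cv2.morphologyEx((strip&(z>38)&(z<44)).astype(np.uint8),cv2.MORPH_OPEN,np.ones((3,3)))>0
    if p.sum()>50:
        c,r=cv2.minEnclosingCircle(L[p].astype(np.float32));print('pocket',c,r)
    s=strip&(z>44.5)&(z<47);print('strip z',np.median(z[s]))
    # light pointer on the grip's top
    if g.sum()>50:
        sat=f['frame'].max(2).astype(float);t=cv2.erode(g.astype(np.uint8),np.ones((5,5)))>0
        lo=np.percentile(sat[t],30);k=t&(sat>lo+45);P=L[k];print('ptr px',k.sum(),'mean',P.mean(0))
        q=cv2.fitLine(P.astype(np.float32),cv2.DIST_L2,0,.01,.01).ravel();d=q[:2]*np.sign(q[:2]@(P.mean(0)-L[g].mean(0)))
        print('ptr angle local deg',np.degrees(np.arctan2(d[1],d[0])))
E
python3 - <<'E'
from meas import *
f=dict(np.load('pics/w1.npz'));report(f)
print(local(ray(f,[[120+538/4,140+213/4],[120+600/4,140+235/4],[120+535/4,140+205/4]],69)))
W=world(f);z=W[...,2];L=local(W)
# channel edges from depth: plate 48 vs strip 46 -> use brightness rays
k=(z>45)&(z<47.1)&(f['frame'].min(2)>95)&(abs(L[...,0])<45)&(abs(L[...,1])<110)
print('strip rect',cv2.minAreaRect(L[cv2.erode(k.astype(np.uint8),np.ones((2,2)))>0].astype(np.float32)))
for n in ('top0',):
    report(dict(np.load(f'pics/{n}.npz')))
E
```

```text
grip (1.6141234636306763, 53.51294708251953) 18.438060760498047 z 67.92198761810846
pocket (2.1553940773010254, -11.465119361877441) 25.608078002929688
strip z 45.9660885167451
ptr px 33 mean [ 6.76718403 59.33594708]
ptr angle local deg 48.69395245163782
[[2.20354367e+00 5.42991436e+01]
 [1.35582871e+01 6.64778604e+01]
 [6.53588614e-03 5.44126503e+01]]
strip rect ((3.0519790649414062, 0.84130859375), (179.3885040283203, 65.43071746826172), 89.54903411865234)
grip (0.8619238138198853, 50.59187698364258) 17.993743896484375 z 67.46626243117205
pocket (1.413675308227539, -12.839136123657227) 24.708707809448242
strip z 45.62895515701541
ptr px 2 mean [ 1.51445898 56.79246554]
ptr angle local deg 80.33827675899352
```

Request:
carry_out(series="0 0 0 -0.001 0 0.03 0.4; 0 0 0 -0.001 0 0.06 0.4; 0 0 0 -0.001 0 0.08 0.4; 0 0 0 -0.001 0 0.095 0.4; 0 0 0 -0.001 0 0.108 0.4; 0 0 0 -0.001 0 0.118 0.4; 0 0 0 -0.001 0 0.125 0.4; 0 0 0 -0.001 0 0.128 0.4", squeeze=4)

```text
t: 2.55
tcp_pos: [522.6, 258.4, 73.3]
tool_rot: [[-0.969, 0.246, -0.0], [0.246, 0.969, -0.0], [0.0, -0.0, -1.0]]
contact_force: [-0.3, -0.1, 0.6]
grip_width: 0.7
finger_force: 0.0
```

Request:
carry_out(series="0 0 0 0 0 0 0.2; 0 0 0 0 0 0 0.1; 0 0 0 0 0 0 0; 0 0 0 0 0 0 -0.1; 0 0 0 0 0 0 -0.2; 0 0 0 0 0 0 -0.3; 0 0 0 0 0 0 -0.4; 0 0 0 0 0 0 -0.4", squeeze=4)

```text
t: 3.35
tcp_pos: [522.7, 258.0, 73.9]
tool_rot: [[-0.969, 0.246, 0.0], [0.246, 0.969, -0.0], [-0.0, -0.0, -1.0]]
contact_force: [-0.2, -2.6, 5.2]
grip_width: 0.408
finger_force: 4.0
```

Run:
```python
from bench import readout, vision
from meas import *
s=readout.sense();print({k:np.round(s[k],3) for k in ('t','tcp_pos','contact_force','moment','grip_width','finger_force')})
f=vision.grab_frame('wrist');np.savez('pics/w2.npz',**f)
report(f)
f=vision.grab_frame('top');report(f)
```

```text
{'t': np.float64(3.35), 'tcp_pos': array([522.75 , 257.977,  73.92 ]), 'contact_force': array([-0.225, -2.622,  5.159]), 'moment': array([-0.542,  0.142,  0.037]), 'grip_width': np.float64(0.408), 'finger_force': np.float64(4.0)}
grip (-4.558773994445801, 57.256690979003906) 26.909311294555664 z 67.93026484010625
pocket (-8.599787712097168, -8.046021461486816) 21.826080322265625
strip z 46.00438526168202
ptr px 105 mean [ 7.10809211 60.65044374]
ptr angle local deg 49.35136061535267
strip z 45.550717993343795
```

Request:
carry_out(series="0 0 0 0 0 -0.0003 -0.4; 0 0 0 0 0 -0.0003 -0.4; 0 0 0 0 0 -0.0003 -0.4; 0 0 0 0 0 -0.0003 -0.4; 0 0 0 0 0 -0.0003 -0.4; 0 0 0 0 0 -0.0003 -0.4; 0 0 0 0 0 -0.0003 -0.4; 0 0 0 0 0 -0.0003 -0.4")

```text
t: 4.25
tcp_pos: [522.7, 258.2, 73.9]
tool_rot: [[-0.969, 0.246, 0.0], [0.246, 0.969, -0.0], [-0.0, -0.0, -1.0]]
contact_force: [-0.3, -2.4, 3.0]
grip_width: 0.408
finger_force: 4.0
```

Request:
carry_out(series="0 0 4 0 0 -0.0001 -0.4; 0 0 10 0 0 -0.0001 -0.4; 0 0 17 0 0 -0.0001 -0.4; 0 0 24 0 0 -0.0001 -0.4; 0 0 31 0 0 -0.0001 -0.4; 0 0 38 0 0 -0.0001 -0.4; 0 0 44 0 0 -0.0001 -0.4; 0 0 48 0 0 -0.0001 -0.4")

```text
t: 5.05
tcp_pos: [522.7, 258.6, 74.0]
tool_rot: [[-0.462, 0.887, -0.0], [0.887, 0.462, 0.0], [0.0, 0.0, -1.0]]
contact_force: [0.3, -1.1, 1.4]
grip_width: 0.406
finger_force: 4.0
```

Run:
```python
from bench import readout, vision
from meas import *
s=readout.sense();print({k:np.round(s[k],3) for k in ('t','tcp_pos','tool_rot','contact_force','moment','grip_width','finger_force')})
f=vision.grab_frame('wrist');np.savez('pics/w3.npz',**f)
report(f);cv2.imwrite('pics/w3.png',f['frame'][:,:,::-1])
```

```text
{'t': np.float64(5.05), 'tcp_pos': array([522.684, 258.563,  73.962]), 'tool_rot': array([[-0.462,  0.887, -0.   ],
       [ 0.887,  0.462,  0.   ],
       [ 0.   ,  0.   , -1.   ]]), 'contact_force': array([ 0.295, -1.104,  1.403]), 'moment': array([-0.259,  0.073,  0.103]), 'grip_width': np.float64(0.406), 'finger_force': np.float64(3.999)}
grip (1.130126953125, 63.58308410644531) 26.949073791503906 z 68.00158458218509
pocket (11.533646583557129, -19.66794204711914) 21.518436431884766
strip z 45.996491147029396
ptr px 145 mean [11.58900258 56.56250338]
ptr angle local deg 1.6955179691290476
```

View pics/w3.png

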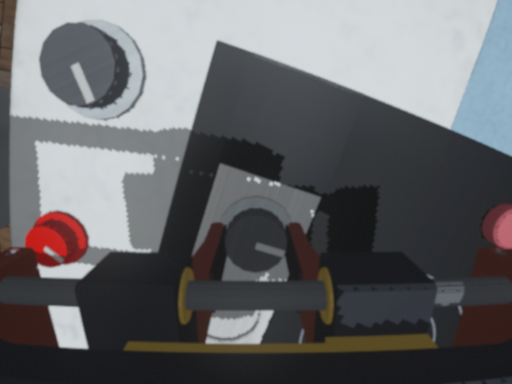

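The dial turned with the fingers; its pointer now reads 1.7° from the hob's back. I'll slide it in two gentle halves.

Request:
carry_out(series="0 0 0.3 -0.003 -0.001 0 -0.4; 0 0 0.6 -0.007 -0.0023 0 -0.4; 0 0 1 -0.0115 -0.0038 0 -0.4; 0 0 1 -0.016 -0.0053 0 -0.4; 0 0 1 -0.0205 -0.0068 0 -0.4; 0 0 1 -0.0245 -0.0081 0 -0.4; 0 0 1 -0.0275 -0.0091 0 -0.4; 0 0 1 -0.0285 -0.0095 0 -0.4")

```text
t: 5.9
tcp_pos: [527.5, 228.0, 74.0]
tool_rot: [[-0.45, 0.893, -0.0], [0.893, 0.45, -0.0], [-0.0, -0.0, -1.0]]
contact_force: [-0.1, 1.1, 0.7]
grip_width: 0.406
finger_force: 4.0
```

Run:
```python
from bench import readout, vision
from meas import *
s=readout.sense();print({k:np.round(s[k],3) for k in ('t','tcp_pos','contact_force','finger_force')},'tcp local',local(s['tcp_pos']))
for n in ('wrist','top','scene'):
    f=vision.grab_frame(n);np.savez('pics/%s4.npz'%n,**f)
    W=world(f);L=local(W);z=W[...,2]
    for nm,a,b in (('pocket',39,43.2),('disc',50.5,53)):
        m=(z>a)&(z<b)&(abs(L[...,0])<31)&(L[...,1]<52)&(L[...,1]>-70);m=cv2.morphologyEx(m.astype(np.uint8),cv2.MORPH_OPEN,np.ones((3,3)))>0
        if m.sum()<30: continue
        P=L[m];
        hull=cv2.convexHull(P.astype(np.float32))[:,0]
        A=np.c_[2*hull,np.ones(len(hull))];q=np.linalg.lstsq(A,(hull**2).sum(1),rcond=None)[0]
        print(n,nm,m.sum(),'range',P.min(0),P.max(0),'fit',q[:2],np.sqrt(q[2]+q[:2]@q[:2]))
```

```text
{'t': np.float64(5.9), 'tcp_pos': array([527.53 , 228.049,  73.99 ]), 'contact_force': array([-0.087,  1.139,  0.703]), 'finger_force': np.float64(4.0)} tcp local [ 2.72572776 22.29331402]
wrist pocket 556 range [ -8.17830374 -18.25440531] [27.1462645   1.01005174] fit [ 8.27226953 -5.19198852] 16.38492096917534
wrist disc 667 range [-19.86515578  25.57420006] [21.06488643 49.46440532] fit [ 2.53403382 28.82962311] 21.051897335672674
scene pocket 35 range [-14.35280528 -22.9046836 ] [16.28538258 -7.46577642] fit [  0.47771392 -10.40227161] 14.008672466836636
```

Request:
carry_out(series="0 0 0 -0.003 -0.001 0.0001 -0.4; 0 0 0 -0.007 -0.0022 0.0002 -0.4; 0 0 0 -0.0115 -0.0037 0.0002 -0.4; 0 0 0 -0.016 -0.0051 0.0002 -0.4; 0 0 0 -0.0205 -0.0065 0.0002 -0.4; 0 0 0 -0.025 -0.008 0.0002 -0.4; 0 0 0 -0.0285 -0.0091 0.0002 -0.4; 0 0 0 -0.0295 -0.0094 0.0002 -0.4")

```text
t: 6.85
tcp_pos: [532.5, 197.4, 73.8]
tool_rot: [[-0.45, 0.893, -0.0], [0.893, 0.45, -0.0], [-0.0, -0.0, -1.0]]
contact_force: [0.3, 1.6, 1.4]
grip_width: 0.408
finger_force: 4.0
```

Run:
```python
from bench import readout, vision
from meas import *
s=readout.sense();print({k:np.round(s[k],3) for k in ('t','tcp_pos','contact_force','moment')},'tcp local',local(s['tcp_pos']))
f=vision.grab_frame('wrist');np.savez('pics/w5.npz',**f)
W=world(f);L=local(W);z=W[...,2]
k=(abs(L[...,0])<31)&(abs(L[...,1])<88)
for nm,a,b in (('top',66,72),('disc',49,54),('pocket',39,44),('strip',45,47)):
    m=k&(z>a)&(z<b);print(nm,m.sum(),np.median(z[m]) if m.sum() else '',np.percentile(L[m],[2,98],axis=0).round(1).tolist() if m.sum() else '')
c=cv2.resize(f['frame'][160:360,150:370],None,fx=3,fy=3,interpolation=cv2.INTER_CUBIC)
cv2.imwrite('pics/crop5.png',cv2.convertScaleAbs(c[:,:,::-1],alpha=1.5,beta=10))
```

```text
{'t': np.float64(6.85), 'tcp_pos': array([532.487, 197.442,  73.84 ]), 'contact_force': array([0.307, 1.556, 1.359]), 'moment': array([0.17 , 0.02 , 0.046])} tcp local [ 3.00718194 -8.71141482]
top 3030 67.95828325270337 [[-16.2, -21.3], [21.9, 11.1]]
disc 904 51.9621170783558 [[-18.4, -4.3], [20.8, 18.0]]
pocket 136 42.17750171405743 [[-23.7, -36.3], [7.3, 80.0]]
strip 14014 46.01651485938556 [[-30.0, -82.4], [29.9, 86.3]]
```

View pics/crop5.png

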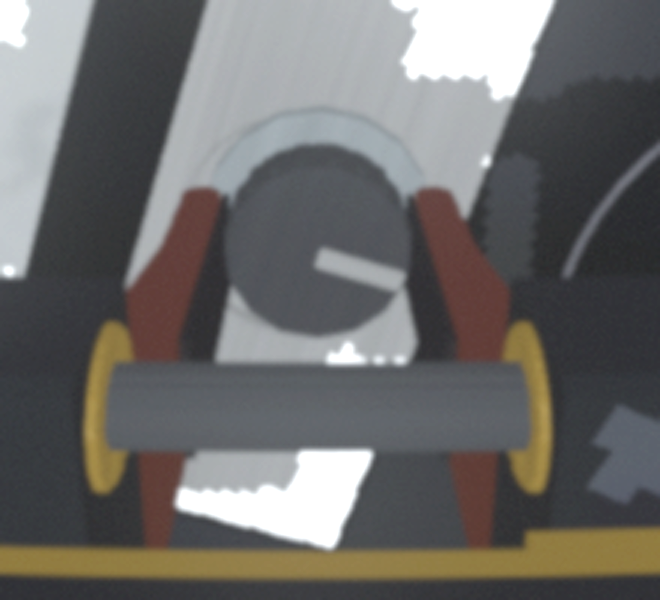

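The crop shows the pocket's rim just left of the disc at (205,165) and (240,300), so about 3 mm remain. I'll feel forward in small steps with a light press.

Request:
carry_out(series="0 0 0 -0.0003 -0.0001 0.0001 -0.4; 0 0 0 -0.0006 -0.0002 0.0002 -0.4; 0 0 0 -0.0009 -0.0003 0.0002 -0.4; 0 0 0 -0.0012 -0.0004 0.0002 -0.4; 0 0 0 -0.0015 -0.0005 0.0002 -0.4; 0 0 0 -0.0018 -0.0006 0.0002 -0.4; 0 0 0 -0.002 -0.0007 0.0002 -0.4; 0 0 0 -0.002 -0.0007 0.0002 -0.4")

```text
t: 7.7
tcp_pos: [532.8, 195.9, 73.7]
tool_rot: [[-0.45, 0.893, 0.0], [0.893, 0.45, -0.0], [-0.0, 0.0, -1.0]]
contact_force: [0.1, 1.3, 2.8]
grip_width: 0.41
finger_force: 4.0
```

Request:
carry_out(series="0 0 0 -0.0002 -0.0001 0 -0.4; 0 0 0 -0.0004 -0.0001 0 -0.4; 0 0 0 -0.0006 -0.0002 0 -0.4; 0 0 0 -0.0008 -0.0003 0 -0.4; 0 0 0 -0.001 -0.0003 0 -0.4; 0 0 0 -0.001 -0.0003 0 -0.4; 0 0 0 -0.001 -0.0003 0 -0.4; 0 0 0 -0.001 -0.0003 0 -0.4")

```text
t: 8.5
tcp_pos: [532.9, 194.8, 73.7]
tool_rot: [[-0.45, 0.893, -0.0], [0.893, 0.45, -0.0], [-0.0, -0.0, -1.0]]
contact_force: [0.8, 1.4, 1.3]
grip_width: 0.413
finger_force: 4.0
```

```bash
cat > chk.py <<'E'
from bench import readout, vision
from meas import *
s=readout.sense();print({k:np.round(s[k],3) for k in ('t','tcp_pos','contact_force','moment','grip_width')},'tcp local',local(s['tcp_pos']))
f=vision.grab_frame('wrist');np.savez('pics/wl.npz',**f)
W=world(f);L=local(W);z=W[...,2]
r=np.hypot(*(L-local(s['tcp_pos'])).transpose(2,0,1))
for nm,m in (('top',(r<14)&(z>60)&(z<69)),('disc',(r<23)&(r>19.5)&(z>44)&(z<55))):
    A=np.c_[L[m]-local(s['tcp_pos']),np.ones(m.sum())];q=np.linalg.lstsq(A,z[m],rcond=None)[0]
    print(nm,m.sum(),'z at axis',q[2],'tilt x,y deg',np.degrees(q[:2]))
g=f['frame'].max(2).astype(float);t=(r<16.5)&(z>62)&(z<72);k=t&(g>np.percentile(g[t],30)+45)
print('ptr',k.sum(),np.degrees(np.arctan2(*(L[k].mean(0)-local(s['tcp_pos']))[::-1])))
P=L[k].astype(np.float32);q=cv2.fitLine(P,cv2.DIST_L2,0,.01,.01).ravel();print('line',np.degrees(np.arctan(q[1]/q[0])))
E
python3 chk.py
```

```text
{'t': np.float64(8.5), 'tcp_pos': array([532.879, 194.842,  73.662]), 'contact_force': array([0.842, 1.406, 1.289]), 'moment': array([ 0.249, -0.015, -0.009]), 'grip_width': np.float64(0.413)} tcp local [  3.00229809 -11.34078057]
top 1637 z at axis 67.76466416499937 tilt x,y deg [0.31669436 0.89278147]
disc 366 z at axis 51.81715991871603 tilt x,y deg [0.73981645 1.33623831]
ptr 140 20.417104244255377
line -0.12834083
```

The dial tilts about 1° down toward −y, so its leading edge is entering the pocket. I'll nudge it on.

Request:
carry_out(series="0 0 0 -0.0001 -0.0001 0.0002 -0.4; 0 0 0 -0.0002 -0.0002 0.0002 -0.4; 0 0 0 -0.0003 -0.0003 0.0002 -0.4; 0 0 0 -0.0004 -0.0004 0.0002 -0.4; 0 0 0 -0.0005 -0.0005 0.0002 -0.4; 0 0 0 -0.0006 -0.0005 0.0002 -0.4; 0 0 0 -0.0007 -0.0005 0.0002 -0.4; 0 0 0 -0.0007 -0.0005 0.0002 -0.4")

```text
t: 9.35
tcp_pos: [532.6, 193.9, 73.4]
tool_rot: [[-0.45, 0.893, -0.0], [0.893, 0.45, -0.0], [-0.0, -0.0, -1.0]]
contact_force: [0.7, 2.3, 0.6]
grip_width: 0.41
finger_force: 4.0
```

```bash
python3 chk.py
```

```text
{'t': np.float64(9.35), 'tcp_pos': array([532.6  , 193.918,  73.354]), 'contact_force': array([0.74 , 2.339, 0.552]), 'moment': array([ 0.111, -0.084,  0.088]), 'grip_width': np.float64(0.41)} tcp local [  2.58624673 -12.21213977]
top 1652 z at axis 67.49465703402763 tilt x,y deg [0.69137889 1.73981292]
disc 365 z at axis 51.72844001561148 tilt x,y deg [0.76630701 1.65691071]
ptr 147 20.21273567473383
line -0.37319234
```

Request:
carry_out(series="0 0 0 0 0 0.0002 -0.4; 0 0 0 -0.0001 0 0.0004 -0.4; 0 0 0 -0.0002 -0.0001 0.0004 -0.4; 0 0 0 -0.0003 -0.0002 0.0004 -0.4; 0 0 0 -0.0004 -0.0003 0.0004 -0.4; 0 0 0 -0.0004 -0.0003 0.0004 -0.4; 0 0 0 -0.0004 -0.0003 0.0004 -0.4; 0 0 0 -0.0004 -0.0003 0.0004 -0.4")

```text
t: 10.2
tcp_pos: [532.7, 193.5, 73.0]
tool_rot: [[-0.45, 0.893, -0.0], [0.893, 0.45, -0.0], [-0.0, -0.0, -1.0]]
contact_force: [-0.3, 0.4, 1.2]
grip_width: 0.412
finger_force: 4.0
```

```bash
python3 chk.py
```

```text
{'t': np.float64(10.2), 'tcp_pos': array([532.664, 193.528,  73.03 ]), 'contact_force': array([-0.285,  0.351,  1.229]), 'moment': array([ 0.124, -0.065, -0.029]), 'grip_width': np.float64(0.412)} tcp local [  2.59107019 -12.60697784]
top 1644 z at axis 67.15385451122746 tilt x,y deg [0.2414269  3.00269556]
disc 355 z at axis 51.281836185917975 tilt x,y deg [0.53838263 3.33237352]
ptr 143 19.204151087387544
line -0.8406106
```

Request:
carry_out(series="0 0 0 -0.0001 0 0 -0.4; 0 0 0 -0.0003 -0.0001 0 -0.4; 0 0 0 -0.0005 -0.0002 0 -0.4; 0 0 0 -0.0006 -0.0002 0 -0.4; 0 0 0 -0.0008 -0.0003 0 -0.4; 0 0 0 -0.0009 -0.0003 0 -0.4; 0 0 0 -0.001 -0.0003 0 -0.4; 0 0 0 -0.001 -0.0003 0 -0.4")

```text
t: 11.05
tcp_pos: [532.7, 192.4, 73.0]
tool_rot: [[-0.45, 0.893, -0.0], [0.893, 0.45, -0.0], [-0.0, -0.0, -1.0]]
contact_force: [-0.3, -0.9, -2.1]
grip_width: 0.408
finger_force: 4.0
```

```bash
python3 chk.py
```

```text
{'t': np.float64(11.05), 'tcp_pos': array([532.737, 192.431,  72.984]), 'contact_force': array([-0.327, -0.856, -2.128]), 'moment': array([-0.036,  0.076,  0.012]), 'grip_width': np.float64(0.408)} tcp local [  2.49789377 -13.70243718]
top 1671 z at axis 67.13208534786608 tilt x,y deg [0.58287278 2.51035806]
disc 364 z at axis 50.88023857970114 tilt x,y deg [0.02044213 3.68033632]
ptr 140 20.174802461391117
line -1.0237367
```

The wrist now carries the dial's weight (−2 N), so its trailing edge has cleared the rim. I'll lower it gently into the pocket.

Request:
carry_out(series="0 0 0 0 0 0.0004 -0.4; 0 0 0 0 0 0.0008 -0.4; 0 0 0 0 0 0.0012 -0.4; 0 0 0 0 0 0.0016 -0.4; 0 0 0 0 0 0.002 -0.4; 0 0 0 0 0 0.0023 -0.4; 0 0 0 0 0 0.0025 -0.4; 0 0 0 0 0 0.0025 -0.4")

```text
t: 11.9
tcp_pos: [532.7, 192.5, 70.6]
tool_rot: [[-0.45, 0.893, -0.0], [0.893, 0.45, -0.0], [0.0, -0.0, -1.0]]
contact_force: [-1.7, -0.5, -0.1]
grip_width: 0.409
finger_force: 4.0
```

```bash
python3 chk.py
```

```text
{'t': np.float64(11.9), 'tcp_pos': array([532.713, 192.523,  70.557]), 'contact_force': array([-1.678, -0.506, -0.101]), 'moment': array([-0.069,  0.253, -0.042]), 'grip_width': np.float64(0.409)} tcp local [  2.48735005 -13.60857626]
top 1689 z at axis 64.75000563814238 tilt x,y deg [0.70694142 2.10724308]
disc 440 z at axis 48.60054814923983 tilt x,y deg [0.57941282 5.53656541]
ptr 147 20.220835868281938
line -0.30690527
```

Request:
carry_out(series="0 0 0 0 0 0.0003 -0.4; 0 0 0 0 0 0.0006 -0.4; 0 0 0 0 0 0.0006 -0.4; 0 0 0 0 0 0.0006 -0.1; 0 0 0 0 0 0.0006 0.1; 0 0 0 0 0 0.0006 0.2; 0 0 0 0 0 0.0006 0.2; 0 0 0 0 0 0.0006 0.2")

```text
t: 12.75
tcp_pos: [533.0, 192.5, 70.0]
tool_rot: [[-0.45, 0.893, 0.0], [0.893, 0.45, -0.0], [-0.0, 0.0, -1.0]]
contact_force: [0.1, -0.7, 0.4]
grip_width: 0.603
finger_force: 0.0
```

Request:
carry_out(series="0 0 0 0 0 -0.01 0.2; 0 0 0 0 0 -0.03 0.4; 0 0 0 0 0 -0.06 0.6; 0 0 0 0 0 -0.09 0.8; 0 0 0 0 0 -0.11 1; 0 0 0 0 0 -0.12 1; 0 0 0 0 0 -0.12 1; 0 0 0 0 0 -0.12 1")

```text
t: 13.55
tcp_pos: [532.4, 192.4, 189.5]
tool_rot: [[-0.45, 0.893, -0.001], [0.893, 0.45, -0.0], [0.0, -0.001, -1.0]]
contact_force: [-0.1, -0.3, -0.2]
grip_width: 0.998
finger_force: 0.0
```

```bash
python3 chk.py
python3 - <<'E'
from meas import *
f=dict(np.load('pics/wl.npz'));W=world(f);L=local(W);z=W[...,2];fr=f['frame']
# hob yaw: edge between bright strip and black plate, both long sides
s=fr.max(2)
k=(z>44.5)&(z<49)&(abs(L[...,0]-3)<45)&(abs(L[...,1])<85)
for sg in (-1,1):
    e=cv2.Canny(s,40,120)>0;P=L[k&e&(abs(L[...,0]-3-sg*33)<5)].astype(np.float32)
    if len(P)<15: print(sg,len(P));continue
    q=cv2.fitLine(P,cv2.DIST_HUBER,0,.01,.01).ravel();print(sg,len(P),np.degrees(np.arctan(-q[0]/q[1])),q[2:],P[:,1].min(),P[:,1].max())
c=cv2.resize(fr[100:300,130:396],None,fx=3,fy=3,interpolation=cv2.INTER_CUBIC)
cv2.imwrite('pics/crop6.png',cv2.convertScaleAbs(c[:,:,::-1],alpha=1.4,beta=10))
E
```

```text
{'t': np.float64(13.55), 'tcp_pos': array([532.377, 192.353, 189.455]), 'contact_force': array([-0.12 , -0.285, -0.196]), 'moment': array([-0.061,  0.049, -0.027]), 'grip_width': np.float64(0.998)} tcp local [  2.12990846 -13.72612362]
top 613 z at axis 64.07763790337746 tilt x,y deg [0.29249571 0.39658855]
disc 257 z at axis 47.80457588359974 tilt x,y deg [0.6331849  4.17363512]
ptr 82 21.575475521548537
line -58.402287
-1 161 0.08226029 [-31.361029 -12.846442] -84.76481 84.879295
1 170 0.07484953 [ 35.061653 -10.148162] -84.537025 84.51702
```

View pics/crop6.png

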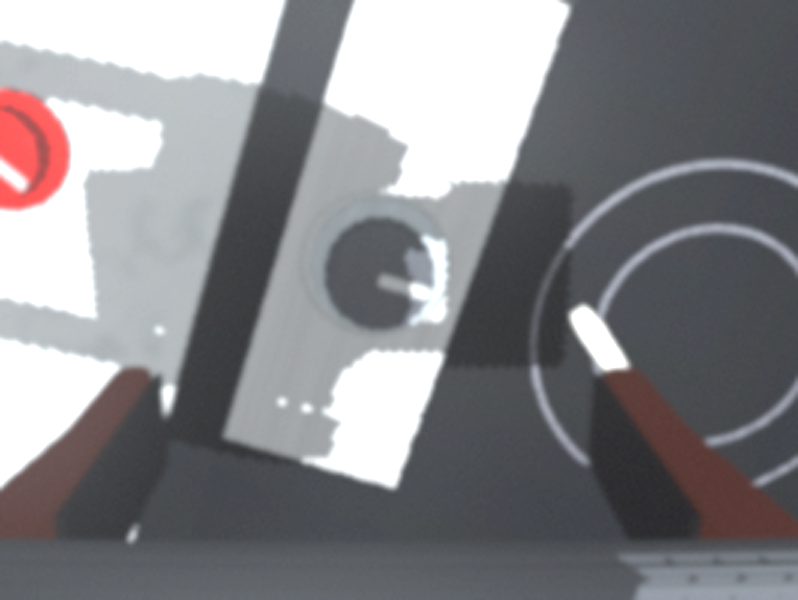

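The dial is seated: its top is at z=64.1, it lies flat, and the ring is concentric around (378,272). Its pointer runs (380,280)→(430,296). Next I'll get the pointer's exact angle from ridge height, with the hob yaw confirmed to 0.1°.

Run:
```python
from meas import *
f=dict(np.load('pics/wl.npz'));W=world(f);L=local(W);z=W[...,2]
c0=np.array([2.1,-12.5])
m=(z>61)&(z<67)&(np.hypot(*(L-c0).transpose(2,0,1))<22)
c,r=cv2.minEnclosingCircle(L[m].astype(np.float32));print('grip',c,r,m.sum())
k=m&(z>64.6);P=L[k];print('ridge',k.sum(),P.mean(0),P.min(0),P.max(0))
q=cv2.fitLine(P.astype(np.float32),cv2.DIST_L2,0,.01,.01).ravel();print('angle',np.degrees(np.arctan(q[1]/q[0])),'from centre',np.degrees(np.arctan2(*(P.mean(0)-np.array(c))[::-1])))
t=m&(z<64.6);print('top z',np.median(z[t]),z[t].std())
for n in ('disc',):
    d=(z>45.5)&(z<50)&(np.hypot(*(L-np.array(c)).transpose(2,0,1))<23.3)&(np.hypot(*(L-np.array(c)).transpose(2,0,1))>19.5)
    a=np.degrees(np.arctan2(L[d][:,1]-c[1],L[d][:,0]-c[0]))
    for b in range(-180,180,45):
        s=(a>=b)&(a<b+45);print(b,s.sum(),np.median(z[d][s]) if s.sum() else None)
```

```text
grip (3.3284993171691895, -9.89067268371582) 18.366958618164062 1028
ridge 214 [ 4.36805856 -9.36732496] [-13.4984685  -25.66923257] [20.81643525  7.5299634 ]
angle 13.341716 from centre 26.722161128351257
top z 63.832283148899236 0.6404449032799835
-180 57 47.99069341869132
-135 26 48.25799785886096
-90 7 48.34075836439896
-45 31 48.029474660103844
0 59 47.92024923880476
45 63 47.88401646782374
90 62 48.09221324033038
135 61 47.754985037443255
```

The disc reads about 48 all round, so it is seated flat. The light is mixed over the pointer, so I'll come closer for a clean angle.

Request:
carry_out(series="0 0 0 0 0 0.02 0.6; 0 0 0 0.001 0.001 0.04 0.6; 0 0 0 0.003 0.002 0.06 0.6; 0 0 0 0.003 0.002 0.08 0.6; 0 0 0 0.003 0.002 0.09 0.6; 0 0 0 0.003 0.002 0.09 0.6; 0 0 0 0.003 0.002 0.09 0.6; 0 0 0 0.003 0.002 0.09 0.6")

```text
t: 14.4
tcp_pos: [533.9, 196.2, 100.7]
tool_rot: [[-0.45, 0.893, 0.001], [0.893, 0.45, 0.0], [-0.0, 0.001, -1.0]]
contact_force: [-0.1, 0.2, -0.3]
grip_width: 0.798
finger_force: 0.0
```

```bash
cat > ptr.py <<'E'
from bench import readout, vision
from meas import *
s=readout.sense();print(s['t'],s['tcp_pos'],local(s['tcp_pos']))
f=vision.grab_frame('wrist');np.savez('pics/wl.npz',**f);W=world(f);L=local(W);z=W[...,2]
m=(z>62)&(z<67)&(np.hypot(*(L-np.array([3,-11])).transpose(2,0,1))<24)
m=cv2.morphologyEx(m.astype(np.uint8),cv2.MORPH_OPEN,np.ones((5,5)))>0
c,r=cv2.minEnclosingCircle(L[m].astype(np.float32));print('grip',c,r,m.sum(),'top z',np.median(z[m]))
g=f['frame'].max(2);t=cv2.erode(m.astype(np.uint8),np.ones((3,3)))>0
th,_=cv2.threshold(g[t].reshape(-1,1),0,255,cv2.THRESH_OTSU)
b=(t&(g>th)).astype(np.uint8);n,lab,st,_=cv2.connectedComponentsWithStats(b);i=1+st[1:,4].argmax()
v,u=np.nonzero(lab==i);P=ray(f,np.c_[u,v],65.5);P=local(P).astype(np.float32)
rr=cv2.minAreaRect(P);q=cv2.fitLine(P,cv2.DIST_L2,0,.01,.01).ravel()
print('ridge',len(P),'rect',rr,'angle',np.degrees(np.arctan(q[1]/q[0])),'mean',P.mean(0),'axis->mean',np.degrees(np.arctan2(*(P.mean(0)-np.array(c))[::-1])))
k=(z>44.5)&(z<49)&(abs(L[...,1])<85);e=cv2.Canny(g,40,120)>0
for sg in (-1,1):
    Q=L[k&e&(abs(L[...,0]-3-sg*33)<5)].astype(np.float32)
    if len(Q)>15: q=cv2.fitLine(Q,cv2.DIST_HUBER,0,.01,.01).ravel();print('edge',len(Q),np.degrees(np.arctan(-q[0]/q[1])))
for a in range(-180,180,60):
    d=L-np.array(c);A=np.degrees(np.arctan2(d[...,1],d[...,0]));R=np.hypot(d[...,0],d[...,1])
    k=(R>19.5)&(R<23)&(A>=a)&(A<a+60)&(z<55);print(a,k.sum(),np.round(np.median(z[k]),2) if k.sum() else '',end='; ')
x,y=proj(f,[*(M+c[0]*ex+c[1]*ey),64])[0].astype(int)
cc=f['frame'][max(0,y-70):y+70,x-90:x+90,::-1]
cv2.imwrite('pics/crop7.png',cv2.convertScaleAbs(cv2.resize(cc,None,fx=4,fy=4,interpolation=cv2.INTER_CUBIC),alpha=1.4,beta=10))
E
python3 ptr.py
```

```text
14.4 [533.91184239 196.18408497 100.68937315] [  4.22541254 -10.17007809]
grip (3.0772669315338135, -9.956032752990723) 18.039308547973633 2013 top z 64.07078760457277
ridge 163 rect ((11.535934448242188, -9.640772819519043), (16.55197525024414, 4.784145832061768), 0.46034330129623413) angle 0.51235175 mean [11.516101 -9.617866] axis->mean 2.2947710115692375
edge 177 0.1688261
edge 229 0.060670067
-180 102 48.04; -120 1 48.34; -60 18 48.09; 0 134 48.0; 60 152 48.09; 120 146 47.96;
```

View pics/crop7.png

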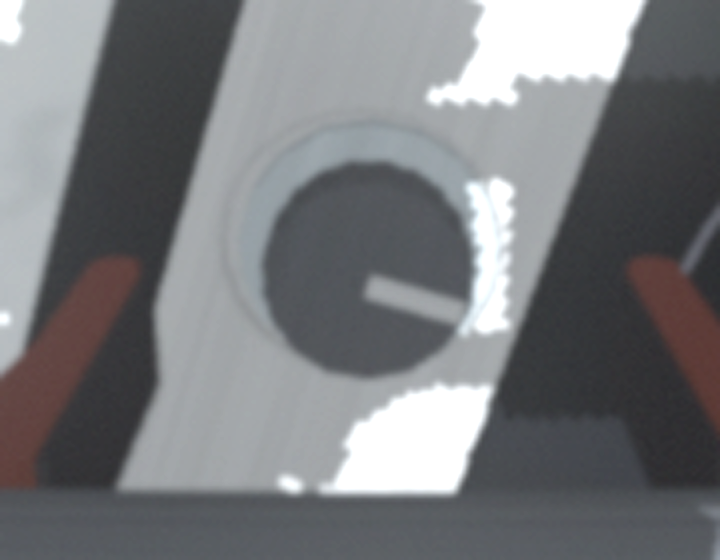

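The crop shows the disc inside the pocket ring, flat at 48 mm all round, with the pointer about 0.4° off the hob's back. I'll retract and hand in.

Request:
carry_out(series="0 0 0 0 0 -0.02 0.6; 0 0 0 0 0 -0.05 0.6; 0 0 0 0 0 -0.08 0.6; 0 0 0 0 0 -0.11 0.6; 0 0 0 0 0 -0.13 0.6; 0 0 0 0 0 -0.13 0.6; 0 0 0 0 0 -0.13 0.6; 0 0 0 0 0 -0.13 0.6")

```text
t: 15.25
tcp_pos: [532.4, 195.9, 228.9]
tool_rot: [[-0.45, 0.893, -0.002], [0.893, 0.45, -0.001], [0.0, -0.002, -1.0]]
contact_force: [0.4, -1.1, 0.3]
grip_width: 0.801
finger_force: 0.0
```

```bash
python3 -c "
from bench import job
print(job.close_job())"
```

```text
the job is handed in; nothing more can be done
None
```

The dial is seated flat in its pocket, released, with its pointer measured about 0.4° off the hob's back, and the job was handed in at about 15 s; at the pocket's edge it tilted about 3°, and the fingers carried its weight briefly before I lowered it in.

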